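# Hold a guide bar against the fence of a packing guide while it is screwed down

## Task

The biscuit packing guide is being changed over and a colleague is waiting to screw its loose guide bar down. First blow the crumbs off the fence: squeeze the trigger of the fixed air gun all the way in and let it spring fully back. Then lay the guide bar flat on the guide's plate with its tongue in the middle notch of the fence, push it endwise and square against the fence with a steady push of about 12 N, never a hard shove, and finish while still holding and pushing it there, with the things around left alone.

Things in the scene. Friction and masses are not known exactly. Their poses are not given: they have to be found in the camera images.
- packing_guide: Packing guide, fixed: stainless steel plate 160 (x) x 180 (y) mm on rubber feet, top face 10 mm above the table. Origin: plate centre at table height; x points to the fence, y along the fence (to the left, facing the fence), z up. A white end stop 12 mm wide, 16 mm high stands on the plate along its -y edge.
- fence: White plastic fence on the plate's +x edge, 180 mm long, top 36 mm above the table, rigid. Its front face (looking to -x) is at x = +55 mm of the packing guide. Three notches 14 mm wide, 13 mm deep cut the front face from top to bottom at y = -52, 0, +52 mm. Origin and axes as the packing guide.
- middle_notch (a point): The mouth of the middle notch, at the fence's front face and on the plate's top face (10 mm above the table). Axes as the packing guide: x into the notch, y along the fence.
- guide_bar: Loose white plastic bar, 120 long (x) x 24 wide (y) x 22 mm high, about 90 g, lying flat on the table. Origin: centre of its underside. At its front (+x) end a round-nosed tongue 11 mm wide, full height, stands 10 mm out of the end face (nose at x = +70 mm). Two screw holes show in its top, 45 mm either side of the middle.
- bar_shoulder (a point): Middle of the guide bar's front end face (the shoulder beside the tongue), at its underside: x = +60 mm of the bar, axes as the bar. When the bar is home this point lies on middle_notch and the shoulder touches the fence.
- air_gun: Pistol air gun fixed on its side in a bracket at the guide's +y end, bent nozzle pointing to -y along the fence. Axes as the packing guide, origin at table height. Black grip along x (-60 to +20 mm), y -7 to +19, 33 to 57 mm high, free air below down to a 6 mm bracket plate. Steel trigger lever on its -y side, 37 to 53 mm high. Valve and clamp at x = +25 to +65, up to 70 mm high.
- squeeze_point (a point): Where to squeeze from above, one finger behind the grip (+y side), one in front of the trigger (-y side): midway between them, 45 mm above the table, x = -20 mm of the air gun. Along y, grip and trigger together measure about 48 mm at rest, 37 mm squeezed. Axes as the air gun; it does not move.
- trigger (a joint): The trigger lever's hinge (upright axis, 46 mm to the +x side of the squeeze point), rad: 0 let go, 0.23 squeezed fully in. A spring returns it; at the squeeze point it takes about 5 N to start and 9 N to hold fully in.
- dial_timer: Wind-up dial timer, 64 mm round, 37 mm high, loose on the table; origin at the centre of its underside. To be left alone.
- tally_counter: Hand tally counter, 26 x 50 x 56 mm, loose on the table; origin at the centre of its underside. To be left alone.
- biscuit_packet: Flat packet with biscuits, 88 x 135 x 13 mm, loose on the table; origin at the centre of its underside. To be left alone.

How it is judged:
By the outcome, as a careful person would: the job done as asked, in the order asked, and still so for the second after the job is handed in, while the arm keeps its last pose, push and grip.
It also fails if it takes over 59 s, if anything falls off the work surface, if the arm or the gripper's body presses on something with over 40 N, if the wrist force passes 120 N, or if a joint passes its speed limit or range.

## Robot

A 6-joint arm with a two-finger parallel gripper is mounted at the origin on a cart in front of the work surface, level with it; the furniture and walls round the work are solid. World frame = base frame: x ahead of the robot, y to its left, z up, the work surface at z = 0. Lengths are in m, angles in rad, forces in N, time in s.
With the tool pointing down it reaches from about 0.35 to 0.975 m from the base axis. Payload 4.9 kg.
Tool frame: the origin (TCP) lies on the centre line of the jaws, within the pads' length; the fingertips stand manip.tip_reach ahead of it and the grasp point (between the pads) is the TCP (manip.tip_reach is the distance from the TCP to the fingertips, in m); z points along the fingers, y is the line along which they close (so a half turn about z gives the same grasp; the last joint's range is limited). The gripper opens to 85 mm and grips with 20 to 120 N. Pads are 22 mm wide; open, the fingers measure 114 mm over their backs; the gripper's body (76 mm by 85 mm) begins 54 mm behind the grasp point. The pads swing forward as they close: fully open they stand 13 mm farther back than shut.
Start: joints at [1.14, 0.053, 1.613, -0, 1.476, -0.119], TCP at [0.192, 0.595, 0.25] pointing down, gripper open.
Joint ranges: [-3.01, 3.01], [-1.01, 2.22], [0.06, 2.58], [-1.02, 4.17], [0.09, 2.62], [-3.14, 3.14]. Speed limits (rad/s): [2.57, 2.57, 3.14, 3.14, 3.14, 3.14].

## Interface

Orientations are given as a unit quaternion [w, x, y, z].
In Python, from plant import manip gives the robot as it stands. The module is installed in compiled form; this text tells all that it offers.
- The arm moves only by the tool move_arm, never from a script. Its argument "rows" is a list of rows, each a list of 7 numbers: the shift along the tool's x, y, z in cm, then the turn, a rotation vector about the tool's x, y, z in degrees, then the opening, from -1 (shut) to 1 (fully open). In form: [[tx, ty, tz, ax, ay, az, jaw], ...]. A call has 1 to 20 rows; each row shifts and turns the commanded pose from where the row before left it, along the tool's axes as they then stand; what a row does not reach is not made up. A row lasts 1/12 s, in which the tool goes at most 41.7 mm and 7.16 degrees, less where a joint would pass 70% of its speed; a pose out of reach is approached as far as the arm can. A call is refused whole if a number of a shift passes 4.17 or a number of a turn 7.16, either way. A call with a gripper value outside its range is refused whole. The fingers move at their own pace and stop on an object; the grip force is fixed at half the most. Time passes only in rows, so rows that do not move let the fingers close. It gives the time, the measured TCP pose, the force, the opening and the grip force at its end, in the units of the state.
- manip.state(): the state, without advancing time (a new reading comes with each control period).
- manip.grab_frame(name): name is "scene" or "top" or "wrist"; returns a dict with "img" (480x640x3 uint8, blue, green, red), "mtx" (3x3 intrinsics, pixels), "R" (3x3) and "t" (3): a world point X has camera coordinates R X + t. Camera axes: x right, y down, z forward; pixel columns grow to the right and rows downward; lengths in m; the calibration is good to about 2 mm. The wrist camera is an equidistant fisheye: a pixel r from the principal point sees the ray r / f radians off the axis. A picture is of the moment at which its call begins. There is no depth.
- manip.job_done(): hands the job in; it is judged then, once.
The state is a dict: "time": time; "joint_pos": joint angles; "joint_vel": joint speeds; "joint_efforts": joint torques, N m; "tool_pos": TCP position; "tool_rot": TCP orientation; "contact_force": force on the tool from outside, world axes, zero at the start; "ft_torque": the same for the moment, N m; "gripper_width": opening from 0.0 (shut) to 1.0 (fully open); "grasp_force": force on a finger pad.
Only numpy, scipy, OpenCV 4.12 (cv2) and the standard library are available. Lean on these libraries where they do the work, as an engineer would, in place of code of your own. Each camera call takes 0.05 s, during which the arm holds its last target. There are 200 camera calls.

## Working session

There is one attempt and no reset: what is moved stays moved. The work goes in short steps, Python scripts to look and compute and a tool call to move; the robot and the scene stay as the last step left them, time stands still between calls to the robot, and variables do not carry over. Pictures are saved under pics/ and viewed, at most 10 in all, crops included, and the job is handed in when it is done.

Besides the shell and the picture viewer there is one more tool, called after "Call:" by a JSON object that holds its "name" and its "arguments", one argument or row to a line. move_arm: Moves the arm, as the interface text tells. Its arguments: {"type":"object","properties":{"rows":{"type":"array","items":{"type":"array","items":{"type":"number"}}}},"required":["rows"]}

```bash
mkdir -p pics
python3 - <<'E'
from plant import manip
import cv2,pickle,numpy as np
print(manip.state(), manip.tip_reach)
for n in("scene","top","wrist"):
    f=manip.grab_frame(n);pickle.dump(f,open(f"{n}.pkl","wb"));cv2.imwrite(f"pics/{n}0.png",f["img"])
    print(n,f["mtx"].tolist(),(-f["R"].T@f["t"]).round(3),f["R"].round(3).tolist())
E
```

```text
{'time': 0.0, 'joint_pos': array([ 1.13999823e+00,  5.33815696e-02,  1.61433135e+00,  6.57961744e-06,
        1.47598211e+00, -1.18986206e-01]), 'joint_vel': array([-4.75622233e-05, -1.48145195e-03,  1.40506778e-03, -1.10884463e-03,
        6.23290752e-05, -1.03845910e-03]), 'joint_efforts': array([ 1.64240964e-04, -3.93683481e+01, -3.70174563e+01, -1.29290979e-04,
        7.23894249e-03,  5.08069533e-07]), 'tool_pos': array([0.19147952, 0.59432131, 0.24902534]), 'tool_rot': array([-2.88490078e-04,  1.55275343e-01,  9.87870671e-01, -1.01083368e-03]), 'contact_force': array([-0.77197587, -0.02371328, -0.47589463]), 'ft_torque': array([ 0.00922002, -0.0333672 , -0.01037181]), 'grasp_force': 0.0, 'gripper_width': 0.9968612114958381} 0.019
scene [[606.3298127703843, 0.0, 312.7532525654809], [0.0, 606.3298127703843, 246.58856074343888], [0.0, 0.0, 1.0]] [-0.156 -1.117  0.581] [[0.767, -0.641, -0.011], [-0.28, -0.319, -0.905], [0.577, 0.698, -0.425]]
top [[441.20234614479097, 0.0, 313.0431948576311], [0.0, 441.20234614479097, 238.01914751983665], [0.0, 0.0, 1.0]] [ 0.44  -0.273  1.016] [[0.016, -1.0, 0.014], [-0.992, -0.018, -0.126], [0.126, -0.012, -0.992]]
wrist [[371.64829954431775, 0.0, 320.93767073052794], [0.0, 371.64829954431775, 239.7445057632956], [0.0, 0.0, 1.0]] [0.123 0.617 0.373] [[0.306, 0.952, -0.002], [0.914, -0.294, 0.28], [0.265, -0.088, -0.96]]
```

View pics/top0.png

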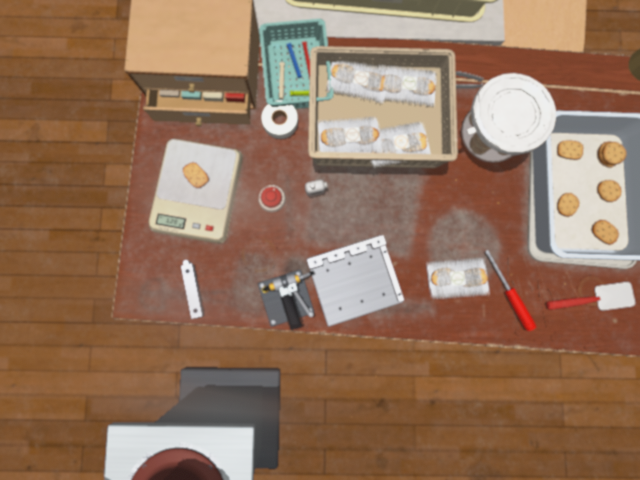

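View pics/scene0.png

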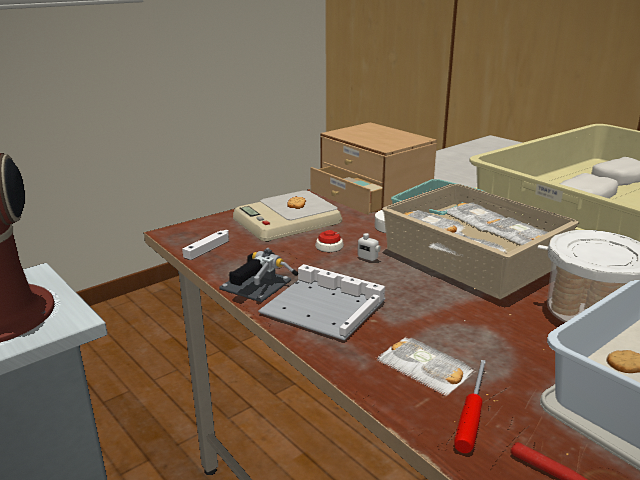

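The top view shows the bar at about (192,290), the fence running (308,265)–(385,240), the plate at (355,285) and the gun at (288,300). In the scene view they are at (206,243), (340,280), (320,305) and (255,275). Next I'll zoom in and measure.

```bash
cat > h.py <<'E'
import numpy as np,cv2,pickle
def ray(f,u,v):
    K=f["mtx"];d=f["R"].T@np.array([(u-K[0,2])/K[0,0],(v-K[1,2])/K[1,1],1]);return -f["R"].T@f["t"],d
def onz(f,u,v,z):
    c,d=ray(f,u,v);return c+d*(z-c[2])/d[2]
def proj(f,X):
    p=f["R"]@np.asarray(X,float)+f["t"];K=f["mtx"];return np.array([K[0,0]*p[0]/p[2]+K[0,2],K[1,1]*p[1]/p[2]+K[1,2]])
def projw(f,X):
    p=f["R"]@np.asarray(X,float)+f["t"];K=f["mtx"];n=np.hypot(p[0],p[1]);a=np.arctan2(n,p[2]);return np.array([K[0,0]*a*p[0]/n+K[0,2],K[1,1]*a*p[1]/n+K[1,2]])
def rayw(f,u,v):
    K=f["mtx"];x=(u-K[0,2])/K[0,0];y=(v-K[1,2])/K[1,1];r=np.hypot(x,y)+1e-12
    return -f["R"].T@f["t"],f["R"].T@np.array([np.sin(r)*x/r,np.sin(r)*y/r,np.cos(r)])
def onzw(f,u,v,z):
    c,d=rayw(f,u,v);return c+d*(z-c[2])/d[2]
E
python3 - <<'E'
from h import *
f=pickle.load(open("top.pkl","rb"));g=f["img"]
m=((g.min(2)>190)).astype(np.uint8)
n,l,s,c=cv2.connectedComponentsWithStats(m)
for i in range(1,n):
    x,y,w,h,a=s[i]
    if a>60 and 150<c[i][0]<430 and 225<c[i][1]<330:
        cs,_=cv2.findContours((l==i).astype(np.uint8),0,2)
        r=cv2.minAreaRect(cs[0]);b=cv2.boxPoints(r)
        print(a,c[i].round(1),r); 
        for z in(.022,.026,.036): print(z,[onz(f,*p,z)[:2].round(4).tolist() for p in b], onz(f,*c[i],z)[:2].round(4))
cv2.imwrite("pics/c.png",cv2.resize(g[225:340,170:420],None,fx=3.2,fy=3.2,interpolation=2))
E
```

```text
4706 [353.2 280.3] ((355.5500183105469, 279.1500244140625), (68.9376449584961, 80.00560760498047), 71.56504821777344)
0.022 [[0.5179, -0.2711], [0.5786, -0.4431], [0.4317, -0.4914], [0.3734, -0.322]] [ 0.472  -0.3765]
0.026 [[0.5176, -0.2711], [0.578, -0.4424], [0.4317, -0.4905], [0.3737, -0.3218]] [ 0.4719 -0.3761]
0.036 [[0.5168, -0.2712], [0.5766, -0.4407], [0.4318, -0.4883], [0.3744, -0.3214]] [ 0.4715 -0.375 ]
561 [190.7 288.8] ((190.55770874023438, 288.2884521484375), (57.658145904541016, 10.78638744354248), 78.69007110595703)
0.022 [[0.5085, 0.0142], [0.5137, -0.0092], [0.3888, -0.0405], [0.3838, -0.0174]] [ 0.4472 -0.0137]
0.026 [[0.5083, 0.0131], [0.5134, -0.0102], [0.389, -0.0414], [0.384, -0.0184]] [ 0.4472 -0.0147]
0.036 [[0.5076, 0.0102], [0.5127, -0.0129], [0.3895, -0.0438], [0.3846, -0.021]] [ 0.4471 -0.0174]
123 [287.8 289. ] ((287.79998779296875, 288.8999938964844), (8.538147926330566, 16.76007080078125), 71.56504821777344)
0.022 [[0.4531, -0.2092], [0.4655, -0.2445], [0.4476, -0.2509], [0.4353, -0.2157]] [ 0.4501 -0.2302]
0.026 [[0.4531, -0.2095], [0.4654, -0.2446], [0.4476, -0.251], [0.4353, -0.2159]] [ 0.45   -0.2303]
0.036 [[0.453, -0.2101], [0.4652, -0.2449], [0.4475, -0.2512], [0.4353, -0.2165]] [ 0.4499 -0.2307]
```

View pics/c.png

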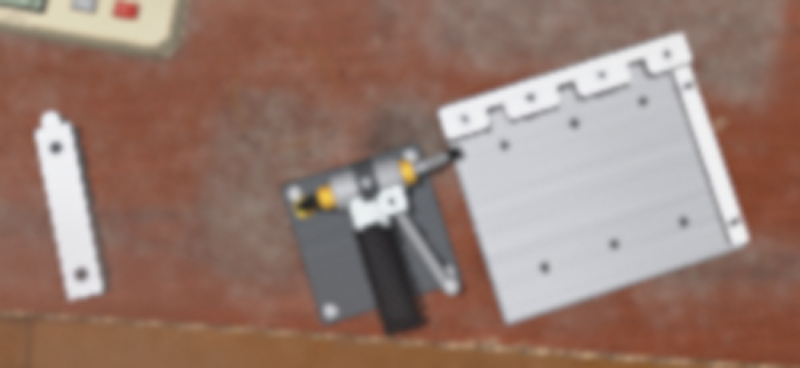

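View pics/wrist0.png

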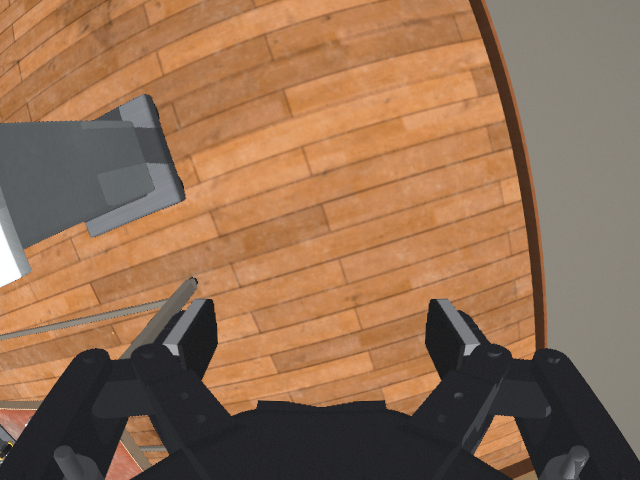

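```bash
cat >> h.py <<'E'
from scipy.spatial.transform import Rotation as Ro
def go(s,p,yaw=None):
    "tool-frame shift [cm] to p from state s, then rotation vector [deg] after which tool is down with tool y along yaw+90"
    q=s["tool_rot"];R=Ro.from_quat([q[1],q[2],q[3],q[0]])
    sh=R.inv().apply(np.asarray(p)-s["tool_pos"])*100
    if yaw is None:return sh.round(3)
    c,n=np.cos(np.radians(yaw)),np.sin(np.radians(yaw))
    T=Ro.from_matrix(np.array([[-c,-n,0],[-n,c,0],[0,0,-1]]))
    return sh.round(3),np.degrees((R.inv()*T).as_rotvec()).round(2)
E
python3 - <<'E'
from h import *
from plant import manip
f=pickle.load(open("top.pkl","rb"))
P=lambda x,y,z:onz(f,170+(x+.5)/3.2-.5,225+(y+.5)/3.2-.5,z)[:2]
a,b=P(439,108,.036),P(684,34,.036); d=a-b
print("fence back",a,b,np.linalg.norm(d),np.degrees(np.arctan2(-d[0],d[1])))
a2=P(507,325,.01);print("plate nearleft",a2)
for x,y in((503,134),(572,95),(642,62)):print("notch",P(x,y,.036))
print("grip end",P(405,328,.045),"valve end",P(373,228,.057),"trig tip",P(452,292,.045))
print("bar ends",P(51,114,.022),P(86,294,.022))
s=manip.state()
print(go(s,[.42,.3,.25]),go(s,[.41,-.235,.25],18.))
E
```

```text
fence back [ 0.51832084 -0.27144651] [ 0.57332008 -0.44246081] 0.17964077478635085 17.82810381518191
plate nearleft [ 0.36882552 -0.32177768]
notch [ 0.5009922  -0.31620013]
notch [ 0.52899505 -0.3640074 ]
notch [ 0.55301748 -0.41291751]
grip end [ 0.3682596  -0.25113848] valve end [ 0.43494923 -0.22850196] trig tip [ 0.39272463 -0.28249366]
bar ends [0.51054865 0.00095578] [ 0.38637344 -0.02966515]
[-30.778 -21.016  -0.042] (array([-4.6240e+01, -7.2243e+01,  3.8000e-02]), array([ -0.09,  -0.04, -35.87]))
```

Call:
{"name": "move_arm", "arguments": {
  "rows": [
    [-2.57,-1.75,0,0,0,0,1],
    [-2.57,-1.75,0,0,0,0,1],
    [-2.57,-1.75,0,0,0,0,1],
    [-2.57,-1.75,0,0,0,0,1],
    [-2.57,-1.75,0,0,0,0,1],
    [-2.57,-1.75,0,0,0,0,1],
    [-2.57,-1.75,0,0,0,0,1],
    [-2.57,-1.75,0,0,0,0,1],
    [-2.57,-1.75,0,0,0,0,1],
    [-2.57,-1.75,0,0,0,0,1],
    [-2.57,-1.75,0,0,0,0,1],
    [-2.57,-1.75,0,0,0,0,1],
    [0,0,0,0,0,-7.16,1],
    [0,0,0,0,0,-7.16,1],
    [0,0,0,0,0,-7.16,1],
    [0,0,0,0,0,-7.16,1],
    [0,0,0,0,0,-7.16,1]
  ]
}}

```text
time: 1.57
tool_pos: [0.4207, 0.3001, 0.2499]
tool_rot: [-0.0, -0.159, 0.987, -0.0]
contact_force: [-1.0, 0.0, -0.8]
gripper_width: 0.995
grasp_force: 0.0
```

```bash
python3 -c "
from h import *
from plant import manip
s=manip.state();print(s['tool_pos'],s['tool_rot'],go(s,[.408,-.244,.20],17.8))"
```

```text
[0.42071719 0.30010298 0.24988299] [-3.62088382e-04 -1.58746327e-01  9.87319332e-01 -9.14873520e-05] (array([ 18.26 , -51.269,   5.005]), array([-0.  , -0.04,  0.47]))
```

Call:
{"name": "move_arm", "arguments": {
  "rows": [
    [1.14,-3.2,0.31,0,0,0,1],
    [1.14,-3.2,0.31,0,0,0,1],
    [1.14,-3.2,0.31,0,0,0,1],
    [1.14,-3.2,0.31,0,0,0,1],
    [1.14,-3.2,0.31,0,0,0,1],
    [1.14,-3.2,0.31,0,0,0,1],
    [1.14,-3.2,0.31,0,0,0,1],
    [1.14,-3.2,0.31,0,0,0,1],
    [1.14,-3.2,0.31,0,0,0,1],
    [1.14,-3.2,0.31,0,0,0,1],
    [1.14,-3.2,0.31,0,0,0,1],
    [1.14,-3.2,0.31,0,0,0,1],
    [1.14,-3.2,0.31,0,0,0,1],
    [1.14,-3.2,0.31,0,0,0,1],
    [1.14,-3.2,0.31,0,0,0,1],
    [1.14,-3.2,0.31,0,0,0.47,1],
    [0,0,0,0,0,0,1],
    [0,0,0,0,0,0,1]
  ]
}}

```text
time: 3.07
tool_pos: [0.4044, -0.244, 0.2001]
tool_rot: [-0.0, -0.15, 0.989, 0.001]
contact_force: [0.2, 0.3, -0.9]
gripper_width: 0.994
grasp_force: 0.0
```

```bash
python3 -c "
from h import *
from plant import manip
f=manip.grab_frame('wrist');pickle.dump(f,open('w1.pkl','wb'));cv2.imwrite('pics/w1.png',f['img'])
f2=manip.grab_frame('top');pickle.dump(f2,open('t1.pkl','wb'))
s=manip.state();print(s['tool_pos'],go(s,[.408,-.244,.20],17.8),projw(f,[.4078,-.244,.045]))"
```

```text
[ 0.40480689 -0.24238626  0.2003628 ] (array([-0.256, -0.25 ,  0.036]), array([ 0.06, -0.01, -0.33])) [319.01408574 232.22787307]
```

View pics/w1.png

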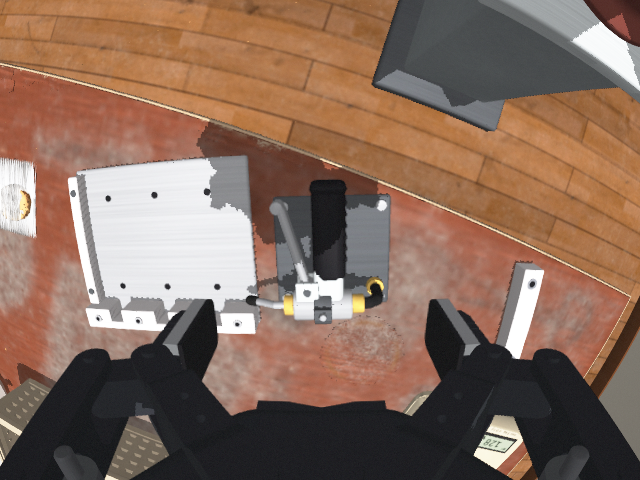

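The wrist view shows the grip in columns 311–346 and rows 180–278, the trigger knob at (278,207) and the plate with its fence at lower left. My predicted squeeze point projects to (319,232), between the grip and the trigger.

Run:
```python
from h import *
f=pickle.load(open("w1.pkl","rb"));g=f["img"]
ax=np.array([np.cos(np.radians(17.8)),np.sin(np.radians(17.8))]);ay=np.array([-ax[1],ax[0]])
m=(g.max(2)<45)
for r in (195,210,225,240,255):
    c=np.where(m[r,295:365])[0]+295
    for z in(.045,.057):
        A,B=onzw(f,c[0],r,z)[:2],onzw(f,c[-1]+1,r,z)[:2];C=(A+B)/2
        print(r,z,c[0],c[-1]+1,"width",np.linalg.norm(A-B).round(4),"ctr",C.round(4),"x,y",ax@C,ay@C)
for z in(.045,.057):
    e=onzw(f,328,180,z)[:2];print("grip end",e,ax@e,ay@e)
for p in((278,207),(271,207),(309,275)):
    e=onzw(f,*p,.053)[:2];print("trig",e,ax@e,ay@e)
P=np.array([.408,-.244]);print("plan",ax@P,ay@P)
cv2.imwrite("pics/w1c.png",cv2.resize(g[140:345,60:400],None,fx=2.3,fy=2.3,interpolation=2))
```

```text
195 0.045 311 345 width 0.0258 ctr [ 0.3778 -0.2462] x,y 0.2844988760709326 -0.34987577386561997
195 0.057 311 345 width 0.0247 ctr [ 0.376 -0.247] x,y 0.2825328167259134 -0.35010949581556206
210 0.045 311 345 width 0.026 ctr [ 0.3889 -0.2427] x,y 0.2961339200073787 -0.3499282493739489
210 0.057 311 345 width 0.0249 ctr [ 0.3867 -0.2436] x,y 0.2936665517192442 -0.35015971035764426
225 0.045 312 346 width 0.0263 ctr [ 0.4    -0.2383] x,y 0.30797041607939846 -0.34920181984679505
225 0.057 312 346 width 0.0251 ctr [ 0.3972 -0.2395] x,y 0.3049930590565017 -0.3494645798630075
240 0.045 312 345 width 0.0258 ctr [ 0.4116 -0.2351] x,y 0.32003692390304955 -0.34962752460531543
240 0.057 312 345 width 0.0247 ctr [ 0.4083 -0.2364] x,y 0.3165396678305912 -0.34987194265361277
255 0.045 313 346 width 0.0261 ctr [ 0.4231 -0.2306] x,y 0.33240153595869426 -0.3488676859674206
255 0.057 313 346 width 0.025 ctr [ 0.4194 -0.232 ] x,y 0.3283715366808382 -0.3491448425173156
grip end [ 0.36691878 -0.24961398] 0.27304833339366674 -0.3498301604252023
grip end [ 0.36558863 -0.25028859] 0.27157563354767394 -0.35006584768148385
trig [ 0.39620908 -0.27952365] 0.29179324153316255 -0.38726193568739786
trig [ 0.39773617 -0.2845619 ] 0.2917070629608594 -0.3925258292506406
trig [ 0.44112622 -0.24184453] 0.3460785058242838 -0.3651175021837675
plan 0.31387913782779475 -0.35704325625402894
```

View pics/w1c.png

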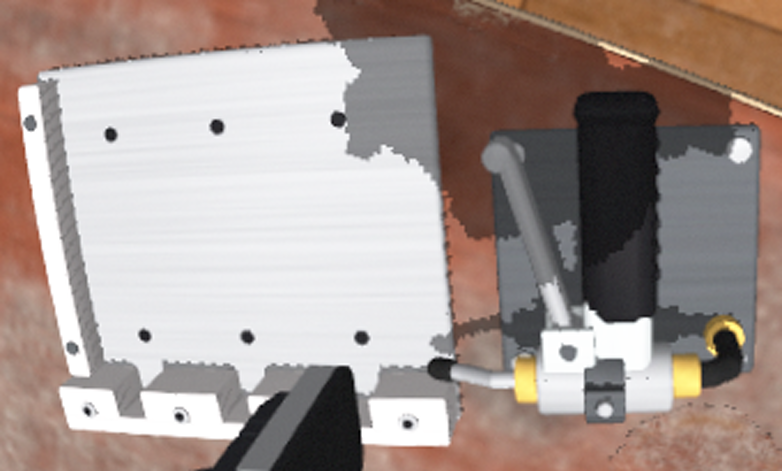

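```bash
python3 -c "
from h import *
from plant import manip
s=manip.state();print(s['tool_pos'],go(s,[.4061,-.2428,.043],18.1))"
```

```text
[ 0.40480689 -0.24238626  0.2003628 ] (array([-0.114, -0.094, 15.736]), array([ 0.06, -0.01, -0.63]))
```

Call:
{"name": "move_arm", "arguments": {
  "rows": [
    [-0.11,-0.09,0,0,0,-0.6,1],
    [0,0,1.4,0,0,0,1],
    [0,0,2,0,0,0,1],
    [0,0,2,0,0,0,1],
    [0,0,2,0,0,0,1],
    [0,0,2,0,0,0,1],
    [0,0,2,0,0,0,1],
    [0,0,2,0,0,0,1],
    [0,0,1.5,0,0,0,1],
    [0,0,0.8,0,0,0,1],
    [0,0,0,0,0,0,1],
    [0,0,0,0,0,0,1]
  ]
}}

```text
time: 4.17
tool_pos: [0.4066, -0.2429, 0.044]
tool_rot: [0.0, -0.158, 0.987, -0.0]
contact_force: [1.2, -0.4, 0.8]
gripper_width: 1.002
grasp_force: 0.0
```

```bash
python3 -c "
from h import *
from plant import manip
s=manip.state();print(s['tool_pos'],s['contact_force'],go(s,[.4061,-.2428,.043],18.1))"
```

```text
[ 0.40662659 -0.24293235  0.0440066 ] [ 1.19721206 -0.43629301  0.81657736] (array([0.046, 0.029, 0.101]), array([-0.  ,  0.01,  0.04]))
```

Call:
{"name": "move_arm", "arguments": {
  "rows": [
    [0,0,0,0,0,0,0.3],
    [0,0,0,0,0,0,0.1],
    [0,0,0,0,0,0,0],
    [0,0,0,0,0,0,-0.1],
    [0,0,0,0,0,0,-0.2],
    [0,0,0,0,0,0,-0.3],
    [0,0,0,0,0,0,-0.3],
    [0,0,0,0,0,0,-0.3],
    [0,0,0,0,0,0,-0.3]
  ]
}}

```text
time: 4.92
tool_pos: [0.4067, -0.2423, 0.0463]
tool_rot: [-0.0, -0.157, 0.988, 0.002]
contact_force: [-5.4, 10.0, 18.3]
gripper_width: 0.412
grasp_force: 57.6
```

Call:
{"name": "move_arm", "arguments": {
  "rows": [
    [0,0,0,0,0,0,-0.3],
    [0,0,0,0,0,0,0.3],
    [0,0,0,0,0,0,1],
    [0,0,0,0,0,0,1],
    [0,0,0,0,0,0,1],
    [0,0,0,0,0,0,1],
    [0,0,-1,0,0,0,1],
    [0,0,-2,0,0,0,1],
    [0,0,-2.5,0,0,0,1],
    [0,0,-2.5,0,0,0,1],
    [0,0,-2.5,0,0,0,1],
    [0,0,-2.5,0,0,0,1],
    [0,0,-1.5,0,0,0,1],
    [0,0,0,0,0,0,1]
  ]
}}

```text
time: 6.08
tool_pos: [0.408, -0.2449, 0.1939]
tool_rot: [0.003, -0.157, 0.988, -0.003]
contact_force: [0.2, -0.7, 0.3]
gripper_width: 1.002
grasp_force: 0.0
```

Run:
```python
from h import *
from plant import manip
s=manip.state();print(s['tool_pos'],go(s,[.4437,-.0155,.19],14))
f=manip.grab_frame('wrist');pickle.dump(f,open('w2.pkl','wb'))
cv2.imwrite('pics/w2.png',f['img'])
a=pickle.load(open('w1.pkl','rb'))
# same gun/trigger region seen before and after: reproject plane z=.05
out=[]
for F in(a,f):
    g=F['img'];xs=np.arange(.36,.46,.0005);ys=np.arange(-.20,-.31,-.0005)
    M=np.array([[projw(F,[x,y,.05]) for y in ys] for x in xs],np.float32)
    out.append(cv2.remap(g,M[...,0],M[...,1],1)[::-1])
cv2.imwrite('pics/trig.png',cv2.resize(np.hstack(out),None,fx=1.5,fy=1.5))
```

```text
[ 0.40800354 -0.24490109  0.19385466] (array([-10.505,  20.705,   0.288]), array([-0.39,  0.26,  4.06]))
```

View pics/trig.png

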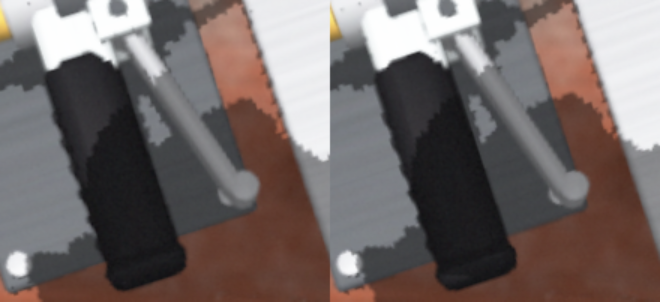

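The rectified before and after views match: the trigger knob is at (243,188) in the left one and (573,188), i.e. 243 after the offset, in the right one. It has sprung fully back, so I'm moving on to the bar.

Call:
{"name": "move_arm", "arguments": {
  "rows": [
    [-1.31,2.59,0.04,0,0,0,1],
    [-1.31,2.59,0.04,0,0,0,1],
    [-1.31,2.59,0.04,0,0,0,1],
    [-1.31,2.59,0.04,0,0,0,1],
    [-1.31,2.59,0.04,0,0,0,1],
    [-1.31,2.59,0.04,0,0,0,1],
    [-1.31,2.59,0.04,0,0,0,1],
    [-1.31,2.59,0.04,0,0,4,1],
    [0,0,0,0,0,0,1],
    [0,0,0,0,0,0,1],
    [0,0,0,0,0,0,1]
  ]
}}

```text
time: 7.05
tool_pos: [0.4409, -0.0142, 0.1842]
tool_rot: [-0.001, -0.123, 0.992, 0.0]
contact_force: [0.3, -0.2, 0.5]
gripper_width: 1.0
grasp_force: 0.0
```

Run:
```python
from h import *
from plant import manip
f=manip.grab_frame('wrist');pickle.dump(f,open('w3.pkl','wb'));g=f['img'];cv2.imwrite('pics/w3.png',g)
s=manip.state();print(s['tool_pos'],s['tool_rot'])
for X in([.4437,-.0155,.022],[.511,.001,.022],[.386,-.03,.022]):print(projw(f,X))
m=(g.min(2)>150).astype(np.uint8)
n,l,st,c=cv2.connectedComponentsWithStats(m)
for i in range(1,n):
    if st[i][4]>300: print(st[i],c[i])
```

```text
[ 0.44105471 -0.01458004  0.18449119] [-9.48170688e-04 -1.22276055e-01  9.92495673e-01  8.26677713e-05]
[318.04341508 229.14563368]
[317.74132049 307.76416977]
[317.96534767 153.79910982]
[  0  62 218  42 353] [110.16713881  80.62889518]
[   0   86   93  164 7591] [ 29.36292979 173.72888947]
[ 305  155   31  156 4178] [319.76232647 230.40880804]
[ 202  326  185   90 7184] [274.65353563 375.58741648]
[ 28 364  29  25 447] [ 41.6442953  375.42281879]
[300 386  54  21 518] [321.94594595 397.50772201]
[  0 422  21  43 447] [  6.62192394 439.48545861]
[108 455  37  25 445] [124.76853933 467.07191011]
```

View pics/w3.png

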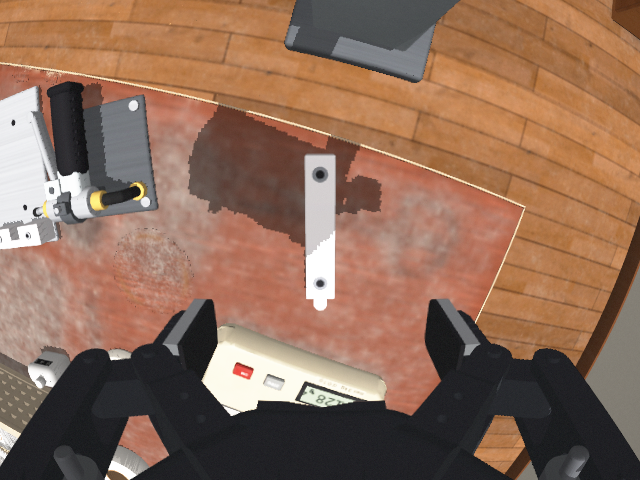

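The wrist view shows the bar in line with the tool, with its screw holes at about (320,174) and (320,283).

Run:
```python
from h import *
from plant import manip
f=pickle.load(open('w3.pkl','rb'));g=f['img'].astype(float).mean(2)
H=[]
for (u,v) in((320,174),(320,283)):
    w=g[v-11:v+12,u-11:u+12];k=w<np.median(w)*.72;yy,xx=np.nonzero(k);H.append(onzw(f,xx.mean()+u-11,yy.mean()+v-11,.022));print(xx.mean()+u-11,yy.mean()+v-11,k.sum())
d=H[1]-H[0];C=(H[0]+H[1])/2;yaw=np.degrees(np.arctan2(d[1],d[0]))
print(H,np.linalg.norm(d),C,yaw)
s=manip.state();print(s['tool_pos'],go(s,[C[0],C[1],.021],yaw))
```

```text
319.6951871657754 174.02139037433156 187
319.7931034482759 283.0344827586207 58
[array([ 0.40085153, -0.02490654,  0.022     ]), array([ 0.48821823, -0.00290104,  0.022     ])] 0.0900954032671162 [ 0.44453488 -0.01390379  0.022     ] 14.137317815044913
[ 0.44105471 -0.01458004  0.18449119] (array([-0.384, -0.025, 16.348]), array([ 0.02, -0.11, -0.09]))
```

Call:
{"name": "move_arm", "arguments": {
  "rows": [
    [-0.38,-0.02,1,0,0,0,1],
    [0,0,2,0,0,0,1],
    [0,0,2,0,0,0,1],
    [0,0,2,0,0,0,0.5],
    [0,0,2,0,0,0,0.5],
    [0,0,2,0,0,0,0.5],
    [0,0,2,0,0,0,0.5],
    [0,0,1.6,0,0,0,0.5],
    [0,0,1,0,0,0,0.5],
    [0,0,0.5,0,0,0,0.5],
    [0,0,0,0,0,0,0.5],
    [0,0,0,0,0,0,0.5]
  ]
}}

```text
time: 8.1
tool_pos: [0.4458, -0.0136, 0.0248]
tool_rot: [0.0, -0.122, 0.993, -0.0]
contact_force: [-0.2, 0.0, -0.0]
gripper_width: 0.747
grasp_force: 0.0
```

```bash
python3 -c "
from h import *
from plant import manip
s=manip.state();print(s['tool_pos'],s['contact_force'],go(s,[.4445,-.0139,.021],14.1))"
```

```text
[ 0.44576322 -0.01362804  0.0247924 ] [-0.22880488  0.0380245  -0.03602414] (array([0.129, 0.004, 0.379]), array([-0.01,  0.02, -0.07]))
```

Call:
{"name": "move_arm", "arguments": {
  "rows": [
    [0.13,0,0.25,0,0,0,0.5],
    [0,0,0,0,0,0,0.5],
    [0,0,0,0,0,0,0],
    [0,0,0,0,0,0,-0.3],
    [0,0,0,0,0,0,-0.6],
    [0,0,0,0,0,0,-1],
    [0,0,0,0,0,0,-1],
    [0,0,0,0,0,0,-1],
    [0,0,0,0,0,0,-1],
    [0,0,0,0,0,0,-1]
  ]
}}

```text
time: 8.93
tool_pos: [0.4447, -0.0136, 0.0226]
tool_rot: [0.001, -0.122, 0.992, -0.0]
contact_force: [-1.1, 1.0, 5.6]
gripper_width: 0.265
grasp_force: 61.1
```

Run:
```python
from h import *
from plant import manip
f=pickle.load(open('w1.pkl','rb'))
P=lambda x,y,z:onzw(f,60+(x+.5)/2.3-.5,140+(y+.5)/2.3-.5,z)[:2]
a,b=P(449,444,.036),P(66,428,.036);d=a-b;print("back",a,b,np.linalg.norm(d),np.degrees(np.arctan2(-d[0],d[1])))
a,b=P(445,402,.036),P(61,386,.036);d=a-b;print("front",a,b,np.linalg.norm(d),np.degrees(np.arctan2(-d[0],d[1])))
print("near left",P(431,38,.01))
s=manip.state();yaw=17.8
c,n=np.cos(np.radians(yaw)),np.sin(np.radians(yaw));ax=np.array([c,n]);O=np.array([.4697,-.3816])
p=O-.035*ax;print(p,go(s,[*p,.14],yaw))
```

```text
back [ 0.51641953 -0.27073162] [ 0.57518063 -0.44153746] 0.1806308372624953 18.984385129998643
front [ 0.49859925 -0.27644852] [ 0.55377626 -0.44456813] 0.17694265630356176 18.16988466030028
near left [ 0.37101866 -0.31944382]
[ 0.43637547 -0.39229934] (array([ 10.004, -36.533, -11.731]), array([-0.03,  0.05, -3.73]))
```

Call:
{"name": "move_arm", "arguments": {
  "rows": [
    [0,0,-1,0,0,0,-1],
    [0,0,-2,0,0,0,-1],
    [0,0,-2.5,0,0,0,-1],
    [0,0,-2.5,0,0,0,-1],
    [0,0,-2.5,0,0,0,-1],
    [0,0,-1.2,0,0,-2,-1],
    [0.83,-3.04,0,0,0,-2,-1],
    [0.83,-3.04,0,0,0,0,-1],
    [0.83,-3.04,0,0,0,0,-1],
    [0.83,-3.04,0,0,0,0,-1],
    [0.83,-3.04,0,0,0,0,-1],
    [0.83,-3.04,0,0,0,0,-1],
    [0.83,-3.04,0,0,0,0,-1],
    [0.83,-3.04,0,0,0,0,-1],
    [0.83,-3.04,0,0,0,0,-1],
    [0.83,-3.04,0,0,0,0,-1],
    [0.83,-3.04,0,0,0,0,-1],
    [0.83,-3.04,0,0,0,0,-1],
    [0,0,0,0,0,0,-1],
    [0,0,0,0,0,0,-1]
  ]
}}

```text
time: 10.6
tool_pos: [0.4609, -0.3922, 0.1386]
tool_rot: [-0.0, -0.156, 0.988, 0.001]
contact_force: [0.2, 1.2, -1.5]
gripper_width: 0.264
grasp_force: 60.3
```

Run:
```python
from h import *
from plant import manip
f=manip.grab_frame('wrist');pickle.dump(f,open('w4.pkl','wb'));g=f['img']
s=manip.state();pickle.dump(s,open('s4.pkl','wb'));print(s['tool_pos'],s['gripper_width'],go(s,[.4364,-.3923,.06],18.2))
print(projw(f,[.5221,-.3648,.036]))
cv2.imwrite('pics/w4c.png',cv2.resize(g[120:400,130:510],None,fx=2.1,fy=2.1,interpolation=2))
```

```text
[ 0.46090527 -0.39097411  0.13839158] 0.2658347956355475 (array([2.367, 0.616, 7.842]), array([ 0.11, -0.03, -0.19]))
[330.5378967  338.61807268]
```

View pics/w4c.png

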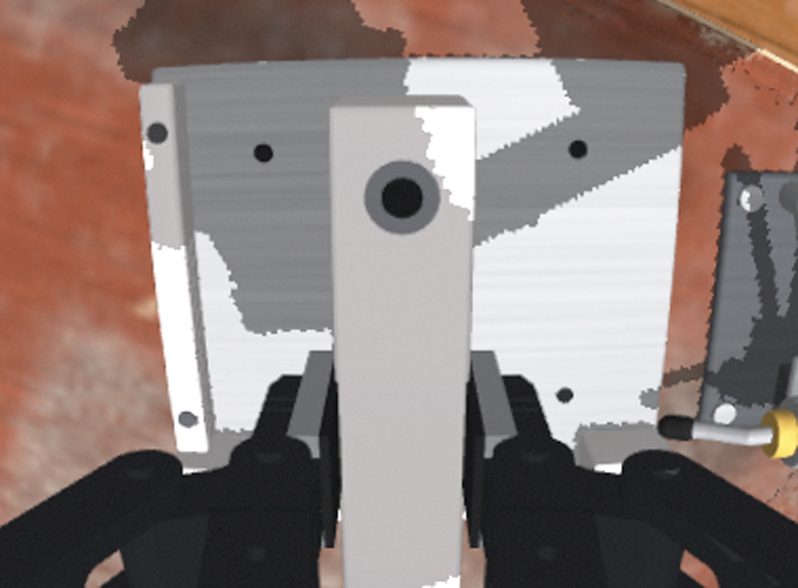

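The view shows the bar held square, rear hole at crop (402,197), with the plate's near corners at (153,68) and (684,65). The notch itself is hidden by the gripper.

Run:
```python
from h import *
f=pickle.load(open('w4.pkl','rb'));s=pickle.load(open('s4.pkl','rb'))
P=lambda x,y,z:onzw(f,130+(x+.5)/2.1-.5,120+(y+.5)/2.1-.5,z)
def guide(a,b,xg):
    d=a-b;yaw=np.arctan2(-d[0],d[1]);ax=np.array([np.cos(yaw),np.sin(yaw)]);return np.linalg.norm(d),np.degrees(yaw),(a+b)/2-xg*ax
print("near edge",guide(P(685,64,.01)[:2],P(153,68,.01)[:2],-.08))
t=pickle.load(open('top.pkl','rb'))
Q=lambda x,y,z:onz(t,170+(x+.5)/3.2-.5,225+(y+.5)/3.2-.5,z)[:2]
print("top back",guide(Q(439,108,.036),Q(684,34,.036),.08))
w=pickle.load(open('w1.pkl','rb'))
W=lambda x,y,z:onzw(w,60+(x+.5)/2.3-.5,140+(y+.5)/2.3-.5,z)[:2]
print("w1 back",guide(W(449,444,.036),W(66,428,.036),.08))
print("w1 front",guide(W(445,402,.036),W(61,386,.036),.055))
print("w1 near",guide(W(431,38,.01),W(39,72,.01),-.08))
# notch centres at front face top in w1: left notch edges, mid
# bolt holes on plate, w4: front/near pairs
print("holes w4",P(263,153,.01),P(578,149,.01),P(565,395,.01))
print("holes w1",[W(*p,.01) for p in((111,135),(217,127),(338,119),(145,335),(247,337),(361,337))])
zt=s['tool_pos'][2]
q=s['tool_rot'];R=Ro.from_quat([q[1],q[2],q[3],q[0]])
for p in((402,197),(331,110),(474,110),(344,560),(461,560)): print("bar in tool mm",(R.inv().apply(P(*p,zt)-s['tool_pos'])*1000).round(1))
```

```text
near edge (np.float64(0.17706565188452372), np.float64(18.60481296212747), array([ 0.47490639, -0.37960455]))
top back (np.float64(0.17964077478635085), np.float64(17.82810381518191), array([ 0.46966211, -0.38144665]))
w1 back (np.float64(0.1806308372624953), np.float64(18.984385129998643), array([ 0.4701515 , -0.38215938]))
w1 front (np.float64(0.17694265630356176), np.float64(18.16988466030028), array([ 0.47393027, -0.37765928]))
w1 near (np.float64(0.1773074312143685), np.float64(18.40669506805016), array([ 0.47491908, -0.37830114]))
holes w4 [ 0.44408129 -0.44510189  0.01      ] [ 0.4105279  -0.34657512  0.01      ] [ 0.49569674 -0.31764599  0.01      ]
holes w1 [array([ 0.44408083, -0.44474303]), array([ 0.4274263 , -0.39575437]), array([ 0.4105002 , -0.34658121]), array([ 0.52889168, -0.41583953]), array([ 0.51243936, -0.36681867]), array([ 0.4955678 , -0.31790757])]
bar in tool mm [45.3 -0.8  0. ]
bar in tool mm [ 59.5 -12.    0. ]
bar in tool mm [59.5 10.7  0.1]
bar in tool mm [-27.6 -12.3  -0. ]
bar in tool mm [-27.6  10.9   0. ]
```

Run:
```python
from h import *
from plant import manip
s=manip.state();print(s['tool_pos'],go(s,[.4463,-.3886,.045],18.8))
```

```text
[ 0.46090527 -0.39097411  0.13839158] (array([1.311, 0.659, 9.341]), array([ 0.11, -0.03, -0.79]))
```

Call:
{"name": "move_arm", "arguments": {
  "rows": [
    [0.65,0.33,0,0,0,-0.8,-1],
    [0.66,0.33,0,0,0,0,-1],
    [0,0,1,0,0,0,-1],
    [0,0,1.5,0,0,0,-1],
    [0,0,1.5,0,0,0,-1],
    [0,0,1.5,0,0,0,-1],
    [0,0,1.5,0,0,0,-1],
    [0,0,1.3,0,0,0,-1],
    [0,0,0.8,0,0,0,-1],
    [0,0,0,0,0,0,-1],
    [0,0,0,0,0,0,-1],
    [0,0,0,0,0,0,-1]
  ]
}}

```text
time: 11.65
tool_pos: [0.4475, -0.3896, 0.0489]
tool_rot: [0.0, -0.164, 0.986, -0.001]
contact_force: [-0.3, 0.0, -0.5]
gripper_width: 0.268
grasp_force: 60.3
```

Run:
```python
from h import *
from plant import manip
f=manip.grab_frame('wrist');pickle.dump(f,open('w5.pkl','wb'));cv2.imwrite('pics/w5.png',f['img'])
s=manip.state();print(s['tool_pos'],s['tool_rot'],s['contact_force'],go(s,[.4463,-.3886,.0326],18.8))
```

```text
[ 0.44757859 -0.38981374  0.04920073] [ 5.58752556e-04 -1.63936853e-01  9.86470253e-01 -9.14511913e-04] [ 1.19770113 -0.69297693 -1.06194779] (array([0.083, 0.16 , 1.66 ]), array([-0.11,  0.05,  0.07]))
```

View pics/w5.png

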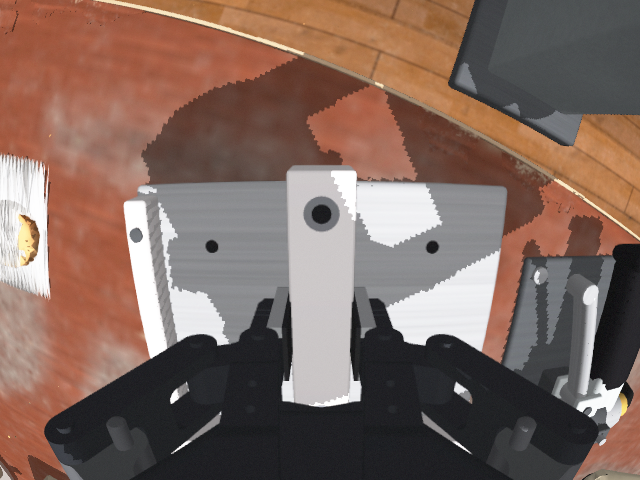

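That is picture ten: the bar sits over the plate, bar hole at (321,214), the outer plate holes at (212,246) and (432,246) either side. From here I use numbers only.

```bash
cat > lat.py <<'E'
from h import *
def hole(f,u,v,z,r,k=.6):
    g=f['img'].astype(float).mean(2);w=g[v-r:v+r+1,u-r:u+r+1];m=(w<k*np.median(w));yy,xx=np.nonzero(m)
    return onzw(f,xx.mean()+u-r,yy.mean()+v-r,z),m.sum()
E
python3 - <<'E'
from lat import *
from plant import manip
f=pickle.load(open('w5.pkl','rb'));s=manip.state()
q=s['tool_rot'];R=Ro.from_quat([q[1],q[2],q[3],q[0]])
A,na=hole(f,212,246,.01,8);B,nb=hole(f,432,246,.01,8)
C,nc=hole(f,321,214,s['tool_pos'][2],11,.45)
print(na,nb,nc,np.linalg.norm(A-B))
d=B-A;yaw=np.arctan2(-d[0],d[1]);M=(A+B)/2
print("yaw",np.degrees(yaw),"mid",M)
T=lambda X:(R.inv().apply(X-s['tool_pos'])*1000).round(2)
print("tool frame: plate mid",T(M),"A",T(A),"B",T(B),"bar hole",T(C))
E
```

```text
120 116 0 0.10382780664575997
yaw 18.729840157679458 mid [ 0.42733998 -0.39589416  0.01      ]
tool frame: plate mid [21.15  0.87 39.18] A [ 21.28 -51.04  39.29] B [21.02 52.78 39.08] bar hole [nan nan nan]lat.py:4: RuntimeWarning: Mean of empty slice.
  return onzw(f,xx.mean()+u-r,yy.mean()+v-r,z),m.sum()
  ret = ret.dtype.type(ret / rcount)
```

Call:
{"name": "move_arm", "arguments": {
  "rows": [
    [0,0.16,0.5,0,0,0,-1],
    [0,0,0.5,0,0,0,-1],
    [0,0,0.3,0,0,0,-1],
    [0,0,0,0,0,0,-1],
    [0,0,0,0,0,0,-1],
    [0,0,0,0,0,0,-1]
  ]
}}

```text
time: 12.2
tool_pos: [0.4464, -0.3877, 0.0349]
tool_rot: [-0.0, -0.164, 0.986, 0.0]
contact_force: [-0.6, -0.9, -0.8]
gripper_width: 0.269
grasp_force: 60.3
```

Call:
{"name": "move_arm", "arguments": {
  "rows": [
    [0,0,0.1,0,0,0,-1],
    [0,0,0,0,0,0,-1],
    [0,0,0,0,0,0,-1]
  ]
}}

```text
time: 12.45
tool_pos: [0.4465, -0.3877, 0.0341]
tool_rot: [0.0, -0.164, 0.986, -0.0]
contact_force: [-0.3, -0.2, -1.1]
gripper_width: 0.269
grasp_force: 60.3
```

Call:
{"name": "move_arm", "arguments": {
  "rows": [
    [0,0,0.1,0,0,0,-1],
    [0,0,0,0,0,0,-1],
    [0,0,0,0,0,0,-1]
  ]
}}

```text
time: 12.7
tool_pos: [0.4464, -0.3876, 0.0329]
tool_rot: [-0.0, -0.164, 0.986, 0.0]
contact_force: [-0.2, -0.2, -1.5]
gripper_width: 0.267
grasp_force: 60.3
```

Call:
{"name": "move_arm", "arguments": {
  "rows": [
    [0,0,0.04,0,0,0,-1],
    [0,0,0,0,0,0,-1],
    [0,0,0,0,0,0,-1]
  ]
}}

```text
time: 12.95
tool_pos: [0.4465, -0.3877, 0.0327]
tool_rot: [0.0, -0.164, 0.986, -0.0]
contact_force: [-0.0, -0.0, -0.3]
gripper_width: 0.263
grasp_force: 60.4
```

Call:
{"name": "move_arm", "arguments": {
  "rows": [
    [0,0,0.04,0,0,0,-1],
    [0,0,0,0,0,0,-1],
    [0,0,0,0,0,0,-1]
  ]
}}

```text
time: 13.2
tool_pos: [0.4465, -0.3877, 0.0326]
tool_rot: [-0.0, -0.164, 0.986, 0.0]
contact_force: [-1.1, 0.9, 4.3]
gripper_width: 0.266
grasp_force: 60.9
```

Call:
{"name": "move_arm", "arguments": {
  "rows": [
    [0,0,0.04,0,0,0,-1],
    [0,0,0,0,0,0,-1],
    [0,0,0,0,0,0,-1]
  ]
}}

```text
time: 13.45
tool_pos: [0.4465, -0.3878, 0.0326]
tool_rot: [-0.0, -0.164, 0.986, 0.0]
contact_force: [-2.5, 2.9, 6.3]
gripper_width: 0.264
grasp_force: 61.3
```

Call:
{"name": "move_arm", "arguments": {
  "rows": [
    [-0.2,0,-0.03,0,0,0,-1],
    [-0.3,0,0,0,0,0,-1],
    [-0.3,0,0,0,0,0,-1],
    [-0.3,0,0,0,0,0,-1],
    [-0.3,0,0,0,0,0,-1],
    [-0.3,0,0,0,0,0,-1],
    [-0.2,0,0,0,0,0,-1],
    [-0.1,0,0,0,0,0,-1],
    [0,0,0,0,0,0,-1],
    [0,0,0,0,0,0,-1],
    [0,0,0,0,0,0,-1]
  ]
}}

```text
time: 14.37
tool_pos: [0.4659, -0.3816, 0.0326]
tool_rot: [0.0, -0.164, 0.986, -0.001]
contact_force: [-1.2, -0.7, 4.7]
gripper_width: 0.265
grasp_force: 61.0
```

Run:
```python
from lat import *
from plant import manip
s=manip.state();print(s['tool_pos'],s['contact_force'],s['ft_torque'],go(s,[.47,-.3805,.0326],18.8))
```

```text
[ 0.4659411  -0.38164939  0.03264805] [-1.19757916 -0.67445885  4.66638625] [-6.15524793e-02  2.67717962e-01  4.05106926e-06] (array([-0.421, -0.023,  0.005]), array([-0.08,  0.02,  0.08]))
```

Call:
{"name": "move_arm", "arguments": {
  "rows": [
    [-0.1,0,0,0,0,0,-1],
    [-0.1,0,0,0,0,0,-1],
    [-0.05,0,0,0,0,0,-1],
    [0,0,0,0,0,0,-1],
    [0,0,0,0,0,0,-1]
  ]
}}

```text
time: 14.78
tool_pos: [0.4681, -0.3809, 0.0326]
tool_rot: [0.0, -0.164, 0.986, -0.001]
contact_force: [-2.2, -1.7, 4.3]
gripper_width: 0.266
grasp_force: 61.1
```

Call:
{"name": "move_arm", "arguments": {
  "rows": [
    [-0.05,0,0,0,0,0,-1],
    [-0.05,0,0,0,0,0,-1],
    [0,0,0,0,0,0,-1],
    [0,0,0,0,0,0,-1]
  ]
}}

```text
time: 15.12
tool_pos: [0.4689, -0.3806, 0.0327]
tool_rot: [-0.0, -0.164, 0.986, -0.001]
contact_force: [-4.0, -1.9, 6.3]
gripper_width: 0.265
grasp_force: 61.1
```

Call:
{"name": "move_arm", "arguments": {
  "rows": [
    [-0.05,0,-0.02,0,0,0,-1],
    [0,0,0,0,0,0,-1],
    [0,0,0,0,0,0,-1]
  ]
}}

```text
time: 15.37
tool_pos: [0.4694, -0.3804, 0.0327]
tool_rot: [0.0, -0.164, 0.986, -0.001]
contact_force: [-4.0, -1.9, 5.4]
gripper_width: 0.266
grasp_force: 61.0
```

Call:
{"name": "move_arm", "arguments": {
  "rows": [
    [-0.04,0,0,0,0,0,-1],
    [0,0,0,0,0,0,-1],
    [0,0,0,0,0,0,-1]
  ]
}}

```text
time: 15.62
tool_pos: [0.4694, -0.3804, 0.0326]
tool_rot: [-0.0, -0.164, 0.986, -0.001]
contact_force: [-4.2, -3.1, 5.5]
gripper_width: 0.262
grasp_force: 61.1
```

Call:
{"name": "move_arm", "arguments": {
  "rows": [
    [-0.04,0,-0.01,0,0,0,-1],
    [0,0,0,0,0,0,-1],
    [0,0,0,0,0,0,-1]
  ]
}}

```text
time: 15.87
tool_pos: [0.4695, -0.3804, 0.0327]
tool_rot: [-0.001, -0.164, 0.986, -0.001]
contact_force: [-5.9, -4.4, 5.9]
gripper_width: 0.267
grasp_force: 61.1
```

Call:
{"name": "move_arm", "arguments": {
  "rows": [
    [-0.04,0,0,0,0,0,-1],
    [0,0,0,0,0,0,-1],
    [0,0,0,0,0,0,-1],
    [0,0,0,0,0,0,-1]
  ]
}}

```text
time: 16.2
tool_pos: [0.4695, -0.3804, 0.0327]
tool_rot: [-0.001, -0.164, 0.986, -0.001]
contact_force: [-7.2, -3.2, 6.4]
gripper_width: 0.264
grasp_force: 61.2
```

Call:
{"name": "move_arm", "arguments": {
  "rows": [
    [-0.04,0,-0.02,0,0,0,-1],
    [-0.04,0,-0.02,0,0,0,-1],
    [0,0,0,0,0,0,-1],
    [0,0,0,0,0,0,-1],
    [0,0,0,0,0,0,-1],
    [0,0,0,0,0,0,-1]
  ]
}}

```text
time: 16.7
tool_pos: [0.4695, -0.3804, 0.0327]
tool_rot: [-0.002, -0.164, 0.986, -0.001]
contact_force: [-8.7, -4.6, 4.4]
gripper_width: 0.263
grasp_force: 61.1
```

```bash
cat > st.py <<'E'
from lat import *
from plant import manip
F=[];
for i in range(6):
    f=manip.grab_frame('wrist');s=manip.state();F.append(np.r_[s['contact_force'],s['ft_torque']])
F=np.array(F);m=F.mean(0);c,n=np.cos(np.radians(18.8)),np.sin(np.radians(18.8))
print("F",m[:3].round(2),"std",F.std(0)[:3].round(2),"push",-(c*m[0]+n*m[1]),"side",-n*m[0]+c*m[1],"T",m[3:].round(3))
print(s['time'],s['tool_pos'],go(s,[.47,-.3805,.0326],18.8))
cv2.imwrite('pics/last.png',f['img'])
A,na=hole(f,A0[0],A0[1],.01,8) if 'A0' in globals() else (0,0)
E
python3 st.py
```

```text
F [-8.71 -5.31  5.26] std [0.51 0.45 0.41] push 9.955120412683009 side -2.2221040944000987 T [-0.792  1.237 -0.054]
17.0 [ 0.46951533 -0.38034858  0.03267125] (array([-0.041, -0.03 ,  0.007]), array([-0.03, -0.21,  0.07]))
```

Call:
{"name": "move_arm", "arguments": {
  "rows": [
    [-0.03,-0.03,0,0,-0.1,0,-1],
    [-0.03,-0.02,0,0,-0.1,0,-1],
    [0,0,0,0,0,0,-1],
    [0,0,0,0,0,0,-1],
    [0,0,0,0,0,0,-1],
    [0,0,0,0,0,0,-1]
  ]
}}

```text
time: 17.5
tool_pos: [0.4695, -0.3804, 0.0327]
tool_rot: [-0.001, -0.164, 0.986, 0.0]
contact_force: [-11.2, -3.5, 7.8]
gripper_width: 0.263
grasp_force: 61.4
```

```bash
python3 st.py
```

```text
F [-11.18  -3.58   7.72] std [0.43 0.41 0.38] push 11.74106797822305 side 0.213677463145316 T [-0.687  1.713 -0.09 ]
17.8 [ 0.469522   -0.38038148  0.03266197] (array([-0.041, -0.027,  0.006]), array([ 0.05, -0.11,  0.08]))
```

Call:
{"name": "move_arm", "arguments": {
  "rows": [
    [-0.02,0,-0.02,0,0,0.1,-1],
    [0,0,-0.02,0,0,0.1,-1],
    [0,0,0,0,0,0,-1],
    [0,0,0,0,0,0,-1],
    [0,0,0,0,0,0,-1],
    [0,0,0,0,0,0,-1]
  ]
}}

```text
time: 18.3
tool_pos: [0.4695, -0.3803, 0.0327]
tool_rot: [-0.001, -0.163, 0.987, 0.0]
contact_force: [-10.3, -4.9, 6.1]
gripper_width: 0.266
grasp_force: 61.1
```

```bash
python3 st.py
python3 - <<'E'
from lat import *
g=cv2.imread('pics/last.png');f=pickle.load(open('w5.pkl','rb'))
from plant import manip
f=manip.grab_frame('wrist');g=f['img'].astype(float).mean(2);s=manip.state();z=s['tool_pos'][2]
# bar side edges (both at top height) by strongest gradient near cols 288/355
E=[[],[]]
gx=cv2.Sobel(g,cv2.CV_64F,1,0)
for r in range(180,270,3):
    for k,(a,b) in enumerate(((280,300),(345,365))):
        E[k].append(onzw(f,a+np.abs(gx[r,a:b]).argmax(),r,z)[:2])
for e in E:
    vx,vy,_,_=cv2.fitLine(np.array(e,np.float32),cv2.DIST_HUBER,0,.0005,.001).ravel();print("edge yaw",np.degrees(np.arctan(vy/vx)))
E
```

```text
F [-10.93  -4.84   5.7 ] std [0.38 0.31 0.74] push 11.906317257191198 side -1.061895269333481 T [-0.803  1.697  0.057]
18.6 [ 0.46949893 -0.38031248  0.03266198] (array([-0.041, -0.034,  0.006]), array([ 0.05, -0.13, -0.09]))
edge yaw 18.371181
edge yaw 18.51306
```

```bash
python3 -c "
from plant import manip
print(manip.job_done())"
```

```text
the job is handed in; nothing more can be done
None
```

The trigger was squeezed fully and sprang back; the guide bar is flat on the plate with its tongue in the middle notch, held square against the fence at about 12 N, and the job is handed in (about 19 s; no verdict came back).

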